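# Temperature check of the chilled herbs with an infrared thermometer

## Task

Check the chilled herbs at the pass: take the pistol-grip infrared thermometer by its handle, aim it slantwise down at the middle of the pan of chopped herbs from about 15 cm away, and hold it still with the trigger squeezed for about two seconds, without touching the pan or the herbs. Then lay the thermometer on its side, flat inside the steel tray with its barrel along the tray's long side, setting it down rather than dropping it, and let go. Leave the other things where they stand.

Things in the scene. Friction and masses are not known exactly. Their poses are not given: they have to be found in the camera images.
- ir_thermometer: Grey and black pistol-shaped infrared thermometer, 0.24 kg, lying on its side, 42 mm thick. Origin: under the barrel's axis, on the flank it lies on, 84 mm behind the lens. x = the way the lens looks, +y = down along the handle, z = up through the flank. In mm: barrel x -62..84, y -22..22, z 0..42; handle x -50..-14, y 22..96, z 4..38; handle foot x -53..-11, y 94..110, z 0..42.
- lens (a point): Centre of the lens at the front end of the barrel, at (84, 0, 21) mm in the thermometer's frame; the line of sight starts here and runs along the thermometer's +x.
- grip (a point): Middle of the handle at trigger height, at (-29, 48, 21) mm in the thermometer's frame. Fingers closing here along the thermometer's x, one on the handle's back, one on the trigger, squeeze it; 48 mm wide with the trigger released, 42 mm squeezed.
- handle_end (a point): Middle of the handle's end face, at (-32, 110, 21) mm in the thermometer's frame.
- trigger (a joint): Spring trigger on the front of the handle, a paddle 40 x 17 mm (y 28..68 in the thermometer's frame) between two fixed cheeks. 0 = released, 0.006 m = squeezed flush with the cheeks; over 0.004 counts as squeezed. 2 N to start, 6 N fully; springs back when let go.
- herb_pan: Small stainless pan with a flat rim, full of green chopped herbs, 110 x 175 mm (x, y), rim 43 mm high, herbs up to about 50 mm. Origin: centre of its underside; y = its long side.
- herbs_middle (a point): Middle of the herbs' surface, 45 mm above the pan's underside: the point to aim at.
- steel_tray: Small stainless tray with a low rim, 176 x 224 mm outside (x, y), 170 x 218 mm inside, floor 3 mm thick, rim 19 mm high. Origin: centre of its underside; y = its long side.
- crouton_bowl: Beige stoneware bowl of croutons, 142 mm across, 78 mm high, origin: centre of its underside. It stands beside the herb pan, on either side of it; leave it alone.
- service_bell: Silver service bell with a black foot, 84 mm across, 59 mm high, origin: centre of its underside. Leave it alone.
- ticket_spike: Paper spike with order slips on a black foot, 99 x 89 mm, 138 mm high, origin: centre of its underside. Leave it alone.
Mind the look-alikes: they are no part of the job. Leave any orange look-alike of the ir_thermometer alone.

How it is judged:
On the way:
1. Trigger squeezed, thermometer still for 1.6 s, lens 80 to 220 mm from the herbs' middle, line of sight within 25 mm of it (sideways and up or down) and over 20 degrees below level (value of joint trigger above 0.004 m and distance between lens and herbs_middle between 0.08 and 0.22 m and x of herbs_middle in the frame of ir_thermometer above 0.13 m and y of herbs_middle in the frame of ir_thermometer between -0.025 and 0.025 m and z of herbs_middle in the frame of ir_thermometer between -0.004 and 0.046 m and angle between ir_thermometer's own x axis and vertical above 1.92 rad and linear speed of ir_thermometer below 0.02 m/s and angular speed of ir_thermometer below 0.15 rad/s), for 1.6 s.
At the end, for the whole second after the job is handed in: The thermometer lies at rest flat on its side (within 6 degrees) on the floor of the steel tray, lens and handle end inside the rim, barrel within 15 degrees of the tray's long side (lens toward either end), trigger released (under 1.5 mm); the tray stands flat on the counter ((angle between ir_thermometer's own z axis and vertical below 0.1 rad or angle between ir_thermometer's own z axis and vertical above 3.04 rad) and angle between the x axis of ir_thermometer and the y axis of steel_tray, either way round below 0.26 rad and x of lens in the frame of steel_tray between -0.086 and 0.086 m and y of lens in the frame of steel_tray between -0.111 and 0.111 m and x of handle_end in the frame of steel_tray between -0.086 and 0.086 m and z of lens in the frame of steel_tray between 0.018 and 0.03 m and value of joint trigger below 0.0015 m and linear speed of ir_thermometer below 0.02 m/s and angle between steel_tray's own z axis and vertical below 0.05 rad and height (world z) of steel_tray between -0.01 and 0.01 m); the robot touches nothing.
It fails at once if the thermometer touches the herb pan (over 1 N) (contact force between ir_thermometer and herb_pan above 1 N).
It fails at once if the arm or fingers touch the herb pan (over 2 N) (contact force between any of the arm, the fingers and herb_pan above 2 N).
It fails at once if the crouton bowl is knocked (over 5 N) by thermometer, fingers or arm (contact force between any of the arm, the fingers, ir_thermometer and crouton_bowl above 5 N).
It fails at once if the service bell or the ticket spike is pushed more than 30 mm (distance of any of service_bell, ticket_spike from where it was at the start of the episode above 0.03 m).
It fails at once if the thermometer is dropped (falls free faster than 0.6 m/s) (contact force between ir_thermometer and the arm below 0.05 N and contact force between ir_thermometer and the fingers below 0.05 N and linear speed of ir_thermometer above 0.6 m/s).
It also fails if it takes over 53 s, if anything falls off the work surface, if the arm or the gripper's body presses on something with over 40 N, if the wrist force passes 120 N, or if a joint passes its speed limit or range.

## Robot

A 6-joint arm with a two-finger parallel gripper is mounted at the origin on a cart in front of the work surface, level with it; the furniture and walls round the work are solid. World frame = base frame: x ahead of the robot, y to its left, z up, the work surface at z = 0. Lengths are in m, angles in rad, forces in N, time in s.
With the tool pointing down it reaches from about 0.325 to 0.775 m from the base axis. Payload 5.5 kg.
Tool frame: the origin (TCP) lies at the very end of the fingers, on their centre line; the grasp point (between the pads) lies 19 mm behind it; z points along the fingers, y is the line along which they close (so a half turn about z gives the same grasp; the last joint's range is limited). The gripper opens to 85 mm and grips with 20 to 120 N. Pads are 22 mm wide; open, the fingers measure 114 mm over their backs; the gripper's body (76 mm by 85 mm) begins 54 mm behind the grasp point. The pads swing forward as they close: fully open they stand 13 mm farther back than shut.
Start: joints at [1.045, 0.091, 1.231, -0, 1.82, -0.057], TCP at [0.271, 0.535, 0.231] pointing down, gripper open.
Joint ranges: [-2.87, 2.87], [-0.86, 2.18], [0.17, 2.46], [-1.51, 4.65], [0.06, 2.69], [-2.65, 2.65]. Speed limits (rad/s): [2.57, 2.57, 3.01, 3.14, 3.14, 3.14].

## Interface

Orientations are given as a unit quaternion [w, x, y, z].
In Python, from station import monitor, vision, robot gives the robot as it stands.
- The arm moves only by the shell command python3 -m jog 'ROWS' [OPENING]. ROWS is JSON, a list of rows, each a list of 6 numbers: the shift along the world's x, y, z in mm, then the turn, a rotation vector about the world's x, y, z in degrees. In form: [[dx, dy, dz, wx, wy, wz], ...]. A call has 1 to 12 rows; each row is the pose to reach, as a shift and turn from the pose commanded when the call began; what a row does not reach only later rows make up. A row lasts 1/8 s, in which the tool goes at most 62.5 mm and 10.7 degrees, less where a joint would pass 70% of its speed; a pose out of reach is approached as far as the arm can. A call with a gripper value outside its range is refused whole. OPENING is the gripper command: -1 is shut, 1 is fully open, values between are in proportion, set as the call begins (- or left out, the last holds). The fingers move at their own pace and stop on an object; the grip force is fixed at half the most. Time passes only in rows, so rows that repeat a pose let the fingers close. It gives the time, the measured TCP pose, the force, the opening and the grip force at its end, in the units of the state.
- monitor.state(): the state, without advancing time (a new reading comes with each control period).
- vision.snapshot(name): name is "scene" or "top"; returns a dict with "color" (480x640x3 uint8, blue, green, red), "fx", "fy", "cx", "cy" (pixels), "position" and "rotation" of the camera in the world. Camera axes: x right, y up, looking along -z (the intrinsics and any distortion apply to the point x, -y, -z); pixel columns grow to the right and rows downward; lengths in m; the calibration is good to about 2 mm. A picture is of the moment at which its call begins. There is no depth.
- robot.job_done(): hands the job in; it is judged then, once.
The state is a dict: "clock": time; "q": joint angles; "joint_vel": joint speeds; "effort": joint torques, N m; "tcp_pos": TCP position; "eef_rot": TCP orientation; "wrist_force": force on the tool from outside, world axes, zero at the start; "ft_torque": the same for the moment, N m; "finger_gap": opening from 0.0 (shut) to 1.0 (fully open); "finger_force": force on a finger pad.
Only numpy, scipy, OpenCV 4.12 (cv2) and the standard library are available. Lean on these libraries where they do the work, as an engineer would, in place of code of your own. Each camera call takes 0.05 s, during which the arm holds its last target. There are 200 camera calls.

## Working session

There is one attempt and no reset: what is moved stays moved. The work goes in short steps, Python scripts to look and compute and a shell command to move; the robot and the scene stay as the last step left them, time stands still between calls to the robot, and variables do not carry over. Pictures are saved under pics/ and viewed, at most 10 in all, crops included, and the job is handed in when it is done.

```bash
mkdir -p pics; cat > h.py <<'E'
import numpy as np, cv2
from scipy.spatial.transform import Rotation as R
from station import monitor, vision, robot
def snap(n,f):
    s=vision.snapshot(n); cv2.imwrite('pics/'+f,s['color']); return s
def rot(s):
    r=np.array(s['rotation'],float)
    return r if r.shape==(3,3) else R.from_quat(np.roll(r,-1)).as_matrix()
def ray(s,u,v):
    p=np.array([(u-s['cx'])/s['fx'],-(v-s['cy'])/s['fy'],-1.])
    return np.array(s['position']),rot(s)@p
def onz(s,u,v,z):
    o,d=ray(s,u,v); return o+d*(z-o[2])/d[2]
def proj(s,P):
    c=rot(s).T@(np.array(P)-np.array(s['position'])); return s['cx']+s['fx']*c[0]/-c[2], s['cy']-s['fy']*c[1]/-c[2]
E
python3 - <<'E'
from h import *
for n in("top","scene"):
    s=snap(n,n+'1.png'); print({k:s[k] for k in s if k!='color'})
E
ls
```

```text
{'fx': 516.9864689132222, 'fy': 516.9864689132222, 'cx': 318.70755308527123, 'cy': 237.47554231808294, 'position': array([-0.25570723,  0.34295697,  1.67728127]), 'rotation': array([-0.49629131, -0.13937098,  0.22960117,  0.82556282])}
{'fx': 525.8937921938361, 'fy': 525.8937921938361, 'cx': 322.7638509317972, 'cy': 235.13862340643303, 'position': array([-0.33064909, -0.77265057,  1.4516448 ]), 'rotation': array([ 0.83180381,  0.30675611, -0.15407928, -0.43619112])}
h.py
pics
```

View pics/top1.png

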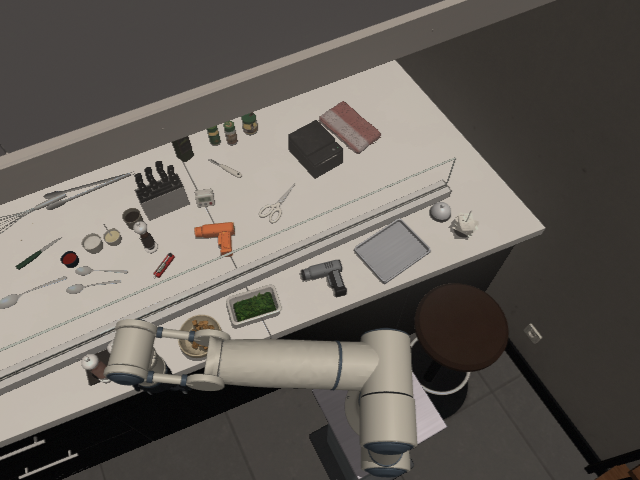

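View pics/scene1.png

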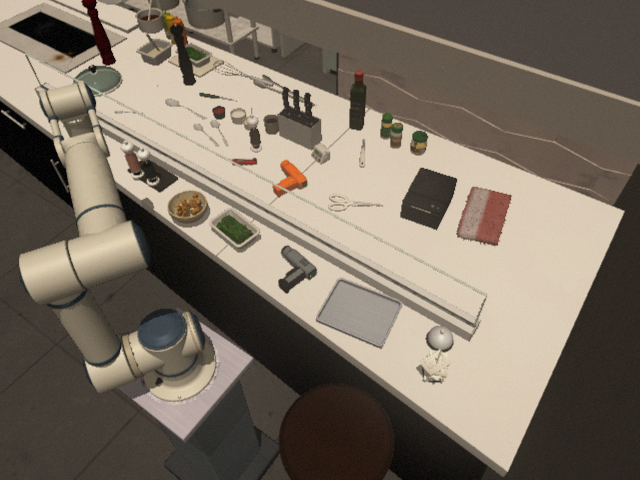

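The grey/black thermometer is at top (325,273) and scene (297,268). The orange pistol at top (217,236), scene (290,177) is the look-alike. Pan top (254,305), tray (393,250), bowl (200,337), bell (441,211), spike (463,227). A glass guard runs just behind the thermometer.

```bash
python3 - <<'E'
from h import *
a=vision.snapshot("top");b=vision.snapshot("scene")
A=cv2.resize(a['color'][215:335,220:420],None,fx=4,fy=4,interpolation=3)[:, :800]
cv2.imwrite('pics/c1.png',A)
B=cv2.resize(b['color'][195:345,205:405],None,fx=4,fy=4,interpolation=3)
cv2.imwrite('pics/c2.png',B)
def mask(s,roi,lo,hi):
    x0,y0,x1,y1=roi; hsv=cv2.cvtColor(s['color'],cv2.COLOR_BGR2HSV)
    m=cv2.inRange(hsv,lo,hi); k=np.zeros_like(m); k[y0:y1,x0:x1]=m[y0:y1,x0:x1]
    c=max(cv2.findContours(k,0,cv2.CHAIN_APPROX_NONE)[0],key=cv2.contourArea); return c
for n,s,rs in(("top",a,dict(th=(296,255,352,300),herb=(225,285,285,328),tray=(350,215,435,285))),("scene",b,dict(th=(270,240,322,297),herb=(205,205,265,250),tray=(312,275,408,350)))):
  for k,roi in rs.items():
    lo,hi=((0,0,0),(180,255,125)) if k=='th' else (((35,80,0),(90,255,255)) if k=='herb' else ((0,0,0),(180,40,165)))
    c=mask(s,roi,lo,hi); bx=cv2.boxPoints(cv2.minAreaRect(c)); M=cv2.moments(c); ce=(M['m10']/M['m00'],M['m01']/M['m00'])
    z=dict(th=.021,herb=.045,tray=.019)[k]
    print(n,k,cv2.contourArea(c),np.round(ce,1),'w',np.round(onz(s,*ce,z)[:2],3),'box',np.round([onz(s,*p,z)[:2] for p in bx],3).tolist())
for uv in((445,190),(240,268),(0,375)): print(onz(a,*uv,0),onz(a,*uv,.1))
E
```

```text
top th 813.0 [326.9 275.4] w [ 0.477 -0.074] box [[0.549, 0.002], [0.516, -0.149], [0.377, -0.107], [0.41, 0.038]]
top herb 689.0 [254.  306.1] w [0.48  0.207] box [[0.531, 0.268], [0.511, 0.135], [0.435, 0.148], [0.456, 0.278]]
top tray 2991.0 [389.9 248.4] w [ 0.466 -0.334] box [[0.582, -0.205], [0.631, -0.473], [0.383, -0.464], [0.347, -0.211]]
scene th 821.5 [295.6 269. ] w [ 0.476 -0.079] box [[0.403, 0.008], [0.552, 0.013], [0.515, -0.145], [0.374, -0.143]]
scene herb 486.0 [233.8 229.1] w [0.479 0.196] box [[0.453, 0.258], [0.531, 0.273], [0.509, 0.132], [0.434, 0.121]]
scene tray 3444.0 [359.7 312. ] w [ 0.456 -0.347] box [[0.35, -0.247], [0.544, -0.193], [0.575, -0.446], [0.387, -0.48]]
[ 6.00687031e-01 -6.80502518e-01  2.22044605e-16] [ 0.54962855 -0.61948356  0.1       ]
[ 6.62033523e-01  1.86701906e-01 -2.22044605e-16] [0.60731755 0.19601788 0.1       ]
[0.66731723 1.03750653 0.        ] [0.61228624 0.99609728 0.1       ]
```

View pics/c1.png

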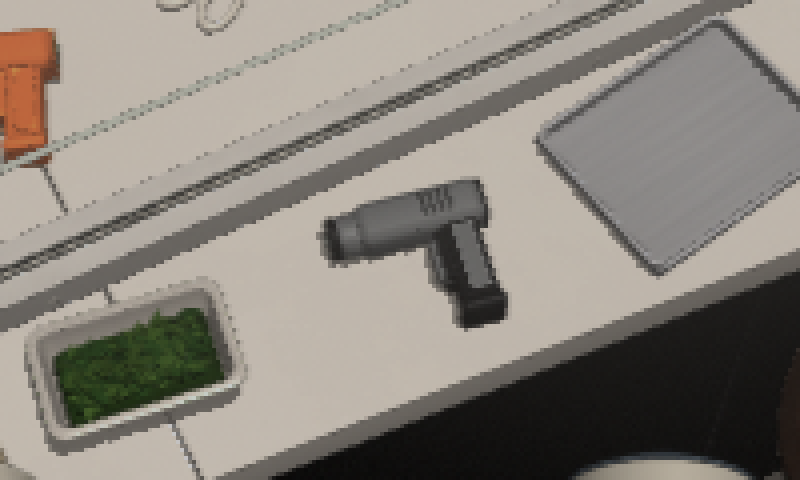

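View pics/c2.png

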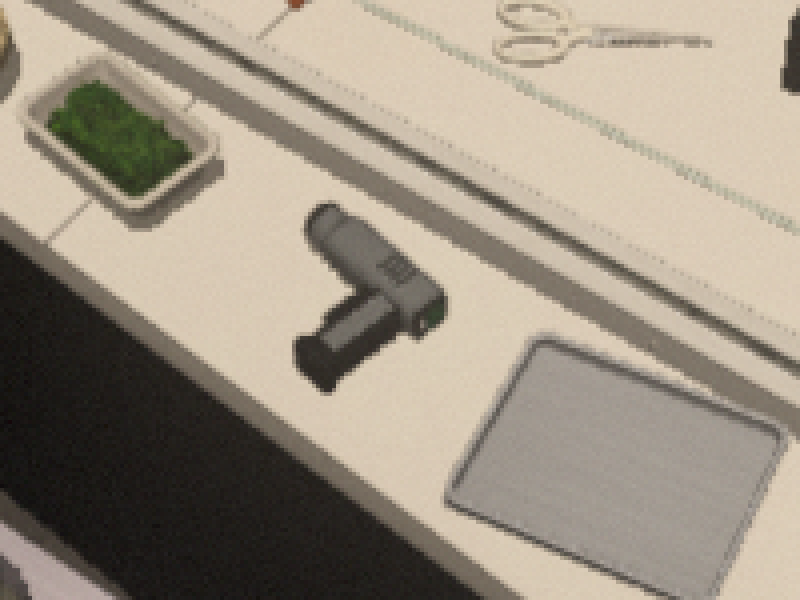

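Pan, grey thermometer and tray are clear in both crops: the grey body with black grip (crop 1 at (420,250)) is the target. Orange one, behind the guard, is the look-alike. Top crop: lens end (330,242), barrel rear (483,202), handle foot (482,309).

```bash
python3 - <<'E'
from h import *
a=vision.snapshot("top");b=vision.snapshot("scene")
T=lambda x,y,z:onz(a,220+x/4-.375,215+y/4-.375,z)
S=lambda x,y,z:onz(b,205+x/4-.375,195+y/4-.375,z)
def tri(p,q):
    (o1,d1),(o2,d2)=ray(a,*p),ray(b,*q)
    A=np.c_[d1,-d2]; t=np.linalg.lstsq(A,o2-o1,rcond=None)[0]; return np.round(((o1+d1*t[0])+(o2+d2*t[1]))/2,3), np.round(np.linalg.norm(A@t-(o2-o1)),4)
np.set_printoptions(precision=3,suppress=True)
print('T front,rear,foot',T(330,242,.021),T(483,202,.021),T(482,309,.021))
print('S front,rear,foot',S(320,217,.021),S(432,314,.021),S(313,374,.021))
P=np.array([T(*c,.043) for c in((28,345),(212,278),(243,375),(60,450))]);Q=np.array([S(*c,.043) for c in((22,110),(105,57),(218,148),(130,208))])
print('pan',P.mean(0),Q.mean(0));print(P[:,:2],Q[:,:2])
P=np.array([onz(a,*c,.019) for c in((354,250),(399.5,220.5),(430.5,247),(385.5,282))]);Q=np.array([S(*c,.019) for c in((447,497),(537,335),(785,432),(712,600))])
print('tray',P.mean(0),Q.mean(0));print(P[:,:2],Q[:,:2])
print('glass post top,base',tri((455,158),(485,293)),tri((449,187),(475,330)))
print('ledge front',T(0,330,0),T(530,120,0), 'top edge',T(0,300,.04),T(530,85,.04))
# overlay of a first pose guess
E
```

```text
T front,rear,foot [0.519 0.003 0.021] [ 0.49  -0.138  0.021] [ 0.398 -0.085  0.021]
S front,rear,foot [0.524 0.005 0.021] [ 0.494 -0.136  0.021] [ 0.389 -0.091  0.021]
pan [0.485 0.206 0.043] [0.488 0.202 0.043]
[[0.543 0.282]
 [0.526 0.115]
 [0.431 0.131]
 [0.442 0.296]] [[0.457 0.289]
 [0.548 0.271]
 [0.521 0.115]
 [0.426 0.134]]
tray [ 0.458 -0.34   0.019] [ 0.461 -0.343  0.019]
[[ 0.523 -0.213]
 [ 0.554 -0.432]
 [ 0.401 -0.47 ]
 [ 0.356 -0.247]] [[ 0.358 -0.248]
 [ 0.527 -0.22 ]
 [ 0.56  -0.437]
 [ 0.398 -0.466]]
glass post top,base (array([ 0.591, -0.662,  0.222]), np.float64(0.0049)) (array([ 0.584, -0.676,  0.045]), np.float64(0.0028))
ledge front [0.589 0.297 0.   ] [ 0.555 -0.225  0.   ] top edge [0.595 0.287 0.04 ] [ 0.569 -0.23   0.04 ]
```

```bash
python3 - <<'E'
from h import *
s=monitor.state(); M=R.from_quat(np.roll(s['eef_rot'],-1)).as_matrix()
print(s['tcp_pos'],M.round(3),np.degrees(np.arctan2(M[1,1],M[0,1])), s['finger_gap'],s['clock'])
E
```

```text
[0.27104202 0.53519125 0.23086943] [[-0.892  0.452 -0.   ]
 [ 0.452  0.892 -0.001]
 [ 0.    -0.001 -1.   ]] 63.13856855064385 0.9964994304674964 0.3
```

```bash
python3 -m jog '[[16,-55,10,0,0,1],[32,-110,10,0,0,3],[48,-165,10,0,0,4],[64,-220,10,0,0,6],[80,-275,10,0,0,7],[96,-330,10,0,0,8],[112,-385,10,0,0,10],[128,-440,10,0,0,11],[144,-495,10,0,0,12],[160,-550,0,0,0,14],[176,-605,-30,0,0,15],[180,-632,-80,0,0,15]]' 1; python3 -m jog '[[0,0,-30,0,0,0],[0,0,-30,0,0,0],[0,0,-30,0,0,0]]'; python3 - <<'E'
from h import *
a=snap("top",'top2.png');b=snap("scene",'scene2.png')
A=cv2.resize(a['color'][225:325,260:400],None,fx=4,fy=4,interpolation=3)
B=cv2.resize(b['color'][190:330,230:370],None,fx=4,fy=4,interpolation=3)[:400]
cv2.imwrite('pics/c3.png',cv2.resize(np.hstack([A,B[:400,:560]]),None,fx=.7,fy=.7))
s=monitor.state(); M=R.from_quat(np.roll(s['eef_rot'],-1)).as_matrix()
print(s['tcp_pos'],np.degrees(np.arctan2(M[1,1],M[0,1])),s['q'],s['clock'])
E
```

```text
clock: 1.8
tcp_pos: [0.4524, -0.0996, 0.1522]
eef_rot: [0.002, 0.104, 0.995, -0.001]
wrist_force: [-0.5, 0.4, -0.0]
finger_gap: 1.003
finger_force: 0.0
clock: 2.17
tcp_pos: [0.4517, -0.0966, 0.1231]
eef_rot: [0.001, 0.103, 0.995, -0.0]
wrist_force: [-0.4, 0.2, 0.6]
finger_gap: 0.997
finger_force: 0.0
[ 0.45214082 -0.09658725  0.12367914] 78.19023216983277 [-2.84075146e-01 -2.85137001e-01  1.77313662e+00  1.54779090e-05
  1.64978399e+00 -1.64875142e+00] 2.275
```

View pics/c3.png

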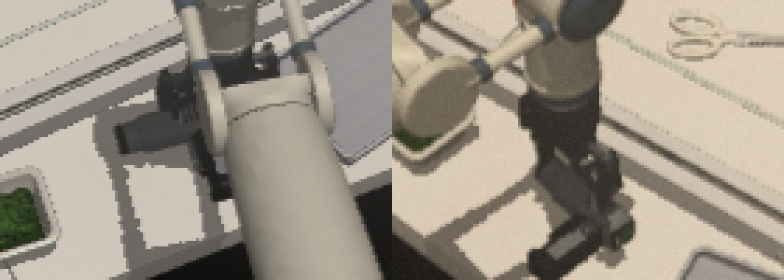

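The gripper straddles the handle (left half (220,160)), barrel and foot protruding on either side. Descending.

```bash
python3 -m jog '[[0,0,-30,0,0,0],[0,0,-60,0,0,0],[0,0,-80,0,0,0],[0,0,-95,0,0,0],[0,0,-105,0,0,0],[0,0,-112,0,0,0],[0,0,-116,0,0,0],[0,0,-116,0,0,0],[0,0,-116,0,0,0]]'
```

```text
clock: 3.4
tcp_pos: [0.4514, -0.0968, 0.0057]
eef_rot: [0.0, 0.103, 0.995, -0.0]
wrist_force: [0.9, 1.3, -0.0]
finger_gap: 0.999
finger_force: 0.0
```

```bash
python3 -m jog '[[0,0,0,0,0,0],[0,0,0,0,0,0],[0,0,0,0,0,0],[0,0,0,0,0,0],[0,0,0,0,0,0],[0,0,0,0,0,0],[0,0,0,0,0,0],[0,0,0,0,0,0]]' -1
```

```text
clock: 4.4
tcp_pos: [0.4516, -0.0972, 0.0062]
eef_rot: [0.001, 0.103, 0.995, -0.0]
wrist_force: [-1.1, 0.2, 4.9]
finger_gap: 0.479
finger_force: 61.5
```

```bash
python3 -m jog '[[0,0,15,0,0,0],[0,0,35,0,0,0],[0,0,60,0,0,0],[0,0,90,0,0,0],[0,0,120,0,0,0],[0,0,140,0,0,0],[0,0,140,0,0,0],[0,0,140,0,0,0]]'; python3 - <<'E'
from h import *
a=snap("top",'top3.png');b=snap("scene",'scene3.png')
A=cv2.resize(a['color'][225:325,260:400],None,fx=4,fy=4,interpolation=3)
B=cv2.resize(b['color'][190:330,230:370],None,fx=4,fy=4,interpolation=3)[:400]
cv2.imwrite('pics/c4.png',cv2.resize(np.hstack([A,B[:400,:560]]),None,fx=.7,fy=.7))
E
```

```text
clock: 5.4
tcp_pos: [0.4505, -0.0965, 0.1438]
eef_rot: [-0.001, 0.103, 0.995, 0.0]
wrist_force: [-0.3, 0.4, -4.1]
finger_gap: 0.479
finger_force: 61.1
```

View pics/c4.png

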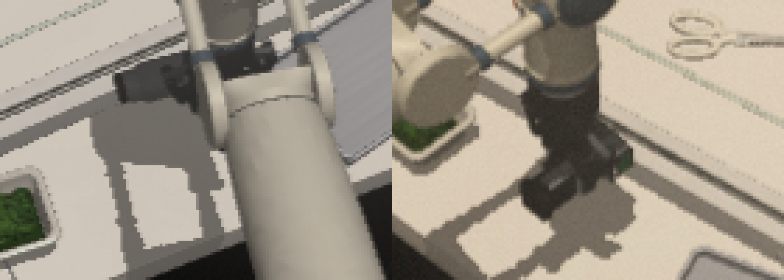

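The thermometer hangs level in the gripper, lens end at left half (118,88). Now aim.

```bash
python3 -m jog '[[-8,8,10,-4,1,0],[-18,22,17,-8,2,0],[-30,40,17,-13,3,0],[-40,54,17,-18,4,0],[-50,66,17,-22,5,0],[-58,76,17,-26,5,0],[-60,80,17,-29,6,0],[-60,80,17,-29,6,0],[-60,80,17,-29,6,0]]'; python3 - <<'E'
from h import *
a=snap("top",'top4.png');b=snap("scene",'scene4.png')
s=monitor.state(); M=R.from_quat(np.roll(s['eef_rot'],-1)).as_matrix()
p=np.array(s['tcp_pos'])-.0155*M[:,2]; y=M[:,1]; x=-M[:,0]*0+np.cross(y,[0,0,1]); 
h=M[:,0]*np.sign(-M[0,0]); lens=p+.113*y-.048*h
H=np.array([.486,.204,.045]); v=H-lens
print('tcp',s['tcp_pos'],'lens',lens,'dir',y,'pitch',np.degrees(np.arcsin(-y[2])),'dist',np.linalg.norm(v),'lat h',v@h,'lat z',v@M[:,2])
print('proj lens',proj(a,lens),proj(b,lens),s['q'])
A=cv2.resize(a['color'][225:335,225:365],None,fx=4,fy=4,interpolation=3)
B=cv2.resize(b['color'][190:300,205:345],None,fx=4,fy=4,interpolation=3)
for im,c,o in((A,a,(225,225)),(B,b,(205,190))):
    for P in(lens,H): q=(np.array(proj(c,P))-o)*4; cv2.circle(im,tuple(int(i) for i in q),4,(0,0,255),-1)
cv2.imwrite('pics/c5.png',cv2.resize(np.hstack([A,B]),None,fx=.7,fy=.7))
E
```

```text
clock: 6.62
tcp_pos: [0.3911, -0.0168, 0.1618]
eef_rot: [-0.026, 0.1, 0.962, -0.254]
wrist_force: [0.6, 0.6, -2.7]
finger_gap: 0.482
finger_force: 61.5
tcp [ 0.39117667 -0.01714893  0.16233874] lens [0.46005004 0.07660587 0.12015169] dir [ 0.18010057  0.85094759 -0.49340855] pitch 29.564862733767896 dist 0.15016804565463696 lat h 0.0009932145865778758 lat z 0.0012184118349837984
proj lens (np.float64(289.7469426526247), np.float64(284.82771480007034)) (np.float64(253.91978985291064), np.float64(233.08842622846151)) [ 0.25814301 -0.31527769  1.8074892  -0.47920274  1.86269094 -1.19507136]
```

View pics/c5.png

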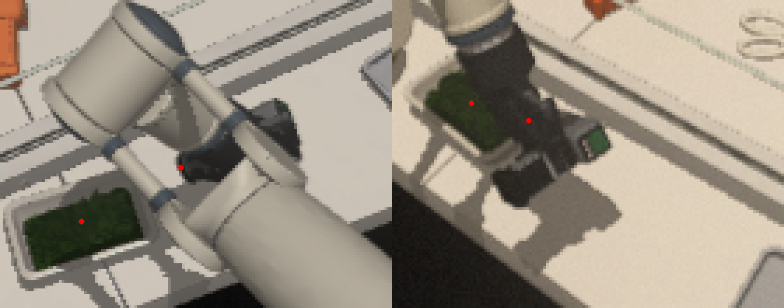

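The predicted lens dot (181,168 left) falls on the real lens end, and the aim dot lies mid-herbs (82,221). Hold still for ~2.5 s.

```bash
for i in 1 2; do python3 -m jog '[[0,0,0,0,0,0],[0,0,0,0,0,0],[0,0,0,0,0,0],[0,0,0,0,0,0],[0,0,0,0,0,0],[0,0,0,0,0,0],[0,0,0,0,0,0],[0,0,0,0,0,0],[0,0,0,0,0,0],[0,0,0,0,0,0],[0,0,0,0,0,0]]'; done
```

```text
clock: 8.1
tcp_pos: [0.3911, -0.0167, 0.1623]
eef_rot: [-0.026, 0.1, 0.962, -0.254]
wrist_force: [0.5, -0.4, -1.9]
finger_gap: 0.479
finger_force: 61.5
clock: 9.48
tcp_pos: [0.3911, -0.0167, 0.1623]
eef_rot: [-0.026, 0.1, 0.962, -0.254]
wrist_force: [-0.4, 0.1, -2.5]
finger_gap: 0.482
finger_force: 61.5
```

```bash
python3 -m jog '[[6,-8,8,4,-1,0],[16,-22,18,9,-2,0],[28,-40,20,14,-3,0],[40,-54,20,19,-4,0],[50,-66,20,24,-5,0],[58,-76,20,28,-6,0],[60,-80,20,29,-6,0],[60,-80,20,29,-6,0],[60,-80,20,29,-6,0]]'; python3 -m jog '[[0,-15,0,0,0,1],[1,-45,0,0,0,4],[2,-80,0,0,0,7],[4,-115,0,0,0,10],[5,-150,0,0,0,13],[6,-185,0,0,0,15],[7,-220,0,0,0,18],[8,-250,0,0,0,20],[9,-266,-10,0,0,21],[9,-274,-30,0,0,21],[9,-274,-60,0,0,21],[9,-274,-60,0,0,21]]'; python3 - <<'E'
from h import *
a=snap("top",'top5.png');b=snap("scene",'scene5.png')
s=monitor.state(); M=R.from_quat(np.roll(s['eef_rot'],-1)).as_matrix()
y=M[:,1];h=M[:,0]*np.sign(-M[0,0]);g=np.array(s['tcp_pos'])-.0155*M[:,2]
lens=g+.113*y-.048*h; end=g-.003*y+.062*h
c=np.array([.4595,-.3415,0]);t=np.array([-.167,.986,0]);sx=np.array([.986,.167,0])
print('yaw',np.degrees(np.arctan2(y[1],y[0])),M[:,2],s['tcp_pos'],'lens tray',(lens-c)@sx,(lens-c)@t,'end',(end-c)@sx,(end-c)@t,s['q'])
A=cv2.resize(a['color'][205:300,315:450],None,fx=4,fy=4,interpolation=3)
B=cv2.resize(b['color'][230:355,280:415],None,fx=4,fy=4,interpolation=3)
for im,k,o in((A,a,(315,205)),(B,b,(280,230))):
    for P in(lens,end,*[c+i*.085*sx+j*.109*t+[0,0,.003] for i in(-1,1) for j in(-1,1)]): q=(np.array(proj(k,P))-o)*4; cv2.circle(im,tuple(int(i) for i in q),3,(0,0,255),-1)
A=cv2.copyMakeBorder(A,0,120,0,0,0)
cv2.imwrite('pics/c6.png',cv2.resize(np.hstack([A,B]),None,fx=.74,fy=.74))
E
```

```text
clock: 10.6
tcp_pos: [0.451, -0.096, 0.1822]
eef_rot: [-0.0, 0.103, 0.995, -0.0]
wrist_force: [-0.3, -1.1, -2.3]
finger_gap: 0.48
finger_force: 61.5
clock: 12.1
tcp_pos: [0.4587, -0.3683, 0.1175]
eef_rot: [-0.003, -0.08, 0.997, 0.003]
wrist_force: [-0.8, 0.5, -3.2]
finger_gap: 0.48
finger_force: 61.4
yaw 99.18018227587365 [-8.01673777e-04  8.52265121e-04 -9.99999315e-01] [ 0.46011246 -0.36981537  0.12193185] lens tray 0.04473961437568025 0.08460259262667455 end -0.06613825420236819 -0.03056801513653259 [-7.34706901e-01  7.18874290e-02  1.44418348e+00  9.51347096e-05
  1.62668794e+00 -2.46572269e+00]
```

View pics/c6.png

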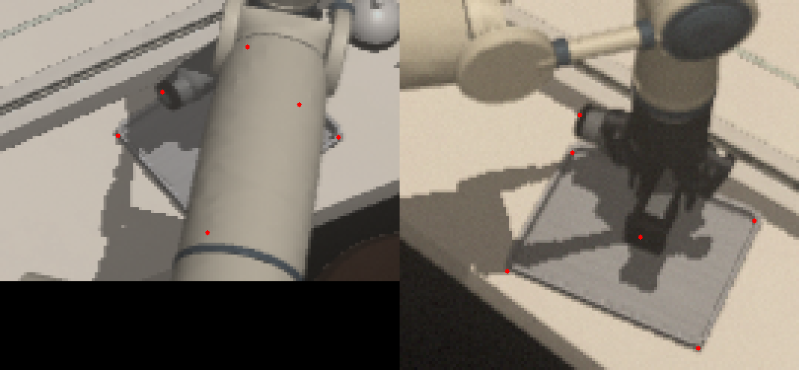

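The tray corner dots sit on its inside corners, and the lens (162,92) and foot (640,237) dots match the thermometer. Lowering.

```bash
python3 -m jog '[[0,0,-20,0,0,0],[0,0,-45,0,0,0],[0,0,-70,0,0,0],[0,0,-88,0,0,0],[0,0,-98,0,0,0],[0,0,-104,0,0,0],[0,0,-108,0,0,0],[0,0,-110,0,0,0],[0,0,-110,0,0,0],[0,0,-110,0,0,0]]'; python3 -m jog '[[0,0,-1,0,0,0],[0,0,-2,0,0,0],[0,0,-3,0,0,0],[0,0,-3,0,0,0],[0,0,-3,0,0,0]]'
```

```text
clock: 13.45
tcp_pos: [0.4603, -0.3709, 0.0127]
eef_rot: [0.0, -0.08, 0.997, -0.0]
wrist_force: [0.0, 0.2, -2.2]
finger_gap: 0.479
finger_force: 61.7
clock: 14.08
tcp_pos: [0.4602, -0.3708, 0.0094]
eef_rot: [0.0, -0.08, 0.997, -0.0]
wrist_force: [-0.7, 1.0, -1.5]
finger_gap: 0.481
finger_force: 61.6
```

```bash
python3 -m jog '[[0,0,-1,0,0,0],[0,0,-1,0,0,0],[0,0,-1,0,0,0]]'; python3 -m jog '[[0,0,-1,0,0,0],[0,0,-1,0,0,0],[0,0,-1,0,0,0]]'
```

```text
clock: 14.45
tcp_pos: [0.4602, -0.3708, 0.0092]
eef_rot: [0.0, -0.08, 0.997, -0.0]
wrist_force: [-3.0, 2.9, 5.6]
finger_gap: 0.481
finger_force: 62.3
clock: 14.82
tcp_pos: [0.4603, -0.3709, 0.0092]
eef_rot: [0.0, -0.08, 0.997, -0.0]
wrist_force: [-5.8, 4.9, 10.5]
finger_gap: 0.481
finger_force: 62.9
```

```bash
python3 -m jog '[[0,0,0,0,0,0],[0,0,0,0,0,0],[0,0,0,0,0,0],[0,0,0,0,0,0],[0,0,0,0,0,0],[0,0,0,0,0,0],[0,0,0,0,0,0],[0,0,0,0,0,0]]' 1; python3 -m jog '[[0,0,10,0,0,0],[0,0,25,0,0,0],[0,0,45,0,0,0],[0,0,75,0,0,0],[0,0,110,0,0,0],[0,0,150,0,0,0],[-5,40,190,0,0,0],[-15,90,200,0,0,0],[-20,150,200,0,0,0],[-20,210,200,0,0,0],[-20,260,200,0,0,0],[-20,260,200,0,0,0]]'; python3 - <<'E'
from h import *
a=snap("top",'top6.png');b=snap("scene",'scene6.png')
A=cv2.resize(a['color'][195:305,310:480],None,fx=4,fy=4,interpolation=3)
B=cv2.resize(b['color'][240:380,280:450],None,fx=4,fy=4,interpolation=3)
A=cv2.copyMakeBorder(A,0,120,0,0,0)
cv2.imwrite('pics/c7.png',cv2.resize(np.hstack([A,B]),None,fx=.58,fy=.58))
E
```

```text
clock: 15.82
tcp_pos: [0.4601, -0.3707, 0.0073]
eef_rot: [0.0, -0.08, 0.997, -0.0]
wrist_force: [-0.1, 0.3, 0.2]
finger_gap: 0.998
finger_force: 0.0
clock: 17.32
tcp_pos: [0.4403, -0.108, 0.2096]
eef_rot: [0.002, -0.082, 0.997, -0.0]
wrist_force: [0.2, -1.0, -0.2]
finger_gap: 0.998
finger_force: 0.0
```

View pics/c7.png

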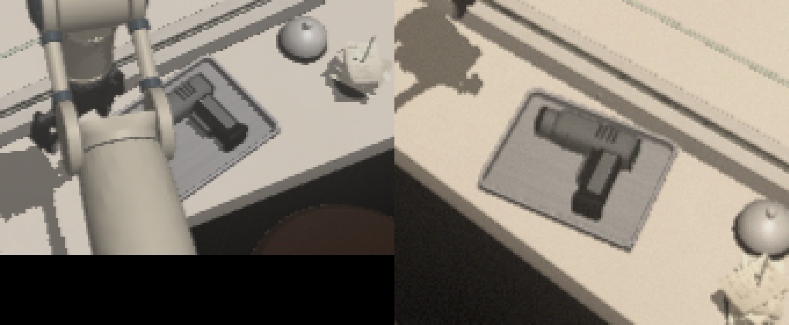

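The thermometer lies flat in the tray with its barrel along the long side (right half, lens (545,122), foot (588,205)). The bell and spike haven't moved, and the gripper is clear.

```bash
python3 -m jog '[[0,0,0,0,0,0],[0,0,0,0,0,0],[0,0,0,0,0,0],[0,0,0,0,0,0]]'; python3 -c "
from station import robot; print(robot.job_done())"
```

```text
clock: 17.92
tcp_pos: [0.44, -0.1111, 0.2071]
eef_rot: [-0.0, -0.079, 0.997, 0.0]
wrist_force: [-0.6, -0.5, -0.3]
finger_gap: 0.997
finger_force: 0.0
the job is handed in; nothing more can be done
None
```

I handed the job in at about 18 s, with no verdict returned: by my measurements the herbs were aimed at from 15 cm at 30° down with the trigger squeezed for about 2.8 s, and the thermometer now lies flat in the steel tray, barrel along its long side, gripper clear.

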